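# Level the under-sink riser shelf

## Robot

A 6-joint arm with a two-finger parallel gripper is mounted at the origin on the work surface. World frame = base frame: x ahead of the robot, y to its left, z up, the work surface at z = 0. Lengths are in m, angles in rad, forces in N, time in s.
With the tool pointing down it reaches from about 0.3 to 0.875 m from the base axis. Payload 4.2 kg.
Tool frame: the origin (TCP) lies at the very end of the fingers, on their centre line; the grasp point (between the pads) lies 19 mm behind it; z points along the fingers, y is the line along which they close (so a half turn about z gives the same grasp; the last joint's range is limited). The gripper opens to 85 mm and grips with 20 to 120 N. Pads are 22 mm wide; open, the fingers measure 114 mm over their backs; the gripper's body (76 mm by 85 mm) begins 54 mm behind the grasp point. The pads swing forward as they close: fully open they stand 13 mm farther back than shut.
Start: joints at [1.3, 0.32, 1.565, -0, 1.257, -0.02], TCP at [0.143, 0.557, 0.231] pointing down, gripper open.
Joint ranges: [-3.11, 3.11], [-0.84, 2.01], [0.21, 2.61], [-1.34, 4.49], [0.05, 2.63], [-2.56, 2.56]. Speed limits (rad/s): [2.57, 2.57, 3.14, 3.14, 3.14, 3.14].

## Interface

Orientations are given as a unit quaternion [w, x, y, z].
In Python, from plant import env gives the robot as it stands.
- The arm moves only by the tool drive_tool, never from a script. Its argument "series" is one flat list of numbers, 5 for each row, row after row: the shift along the tool's x, y, z in cm, then the turn about the tool's z in degrees, then the finger opening in cm, from 0 to 8.54. A call has 1 to 12 rows; each row is the pose to reach, as a shift and turn from the pose commanded when the call began, along the tool's axes at that moment; what a row does not reach only later rows make up. A row lasts 1/12 s, in which the tool goes at most 41.7 mm and 7.16 degrees, less where a joint would pass 70% of its speed; a pose out of reach is approached as far as the arm can. A call with a gripper value outside its range is refused whole. The fingers move at their own pace and stop on an object; the grip force is fixed at half the most. Time passes only in rows, so rows that repeat a pose let the fingers close. It gives the time, the measured TCP pose, the force, the opening and the grip force at its end, in the units of the state.
- env.read_state(): the state, without advancing time (a new reading comes with each control period).
- env.camera(name): name is "scene" or "top" or "wrist"; returns a dict with "image" (480x640x3 uint8, red, green, blue), "range_z" (480x640 float32, m along the optical axis (not along the pixel's ray), 0 where there is no reading), "intrinsics" (3x3 intrinsics, pixels), "k1" (the pictures are not rectified: a ray, as slopes to the right and down, at radius r is drawn at 1 + k1 r^2 times it, then the intrinsics apply), "R" (3x3) and "t" (3): a world point X has camera coordinates R X + t. Camera axes: x right, y down, z forward; pixel columns grow to the right and rows downward; lengths in m; the calibration is good to about 2 mm. A picture is of the moment at which its call begins.
- env.hand_in(): hands the job in; it is judged then, once.
The state is a dict: "time": time; "joint_pos": joint angles; "qd": joint speeds; "tau": joint torques, N m; "tcp_pos": TCP position; "ee_rot": TCP orientation; "force": force on the tool from outside, world axes, zero at the start; "moment": the same for the moment, N m; "gripper_width": finger opening in m; "grasp_force": force on a finger pad.
Only numpy, scipy, OpenCV 4.12 (cv2) and the standard library are available. Lean on these libraries where they do the work, as an engineer would, in place of code of your own. Each camera call takes 0.05 s, during which the arm holds its last target. There are 200 camera calls.

## Task

Stand the blue spirit level lengthwise in the middle of the low white riser shelf and let go of it so its bubble shows the slope; then turn the orange levelling-foot knob until the bubble sits centred between the two black lines. Finish by pressing down on the top of the level with the fingers, about 10 to 15 N, and keep pressing: the program ends while it is still holding the level down flat on the shelf with the bubble centred, and the jar, bottle, brush and brush holder are left alone.

Things in the scene. Friction and masses are not known exactly. Their poses are not given: they have to be found in the camera images.
- level: Blue spirit level, silver panels, black end caps, 200 long x 30 wide x 40 mm high, 0.4 kg, standing upright on the floor at first. Origin: centre of underside; x along it, z up. Mid-top: a green vial 92 mm long (along x), white bubble, two black lines 17 mm either side of centre; the top beyond the vial is solid bar, good for pressing
- bubble (a joint): the white bubble's offset from the vial's centre along the level's x, in m (0 = centred, stops at +-0.034). The bubble (20 mm long) goes to the higher end, 0.8 mm per mrad of slope along the level, and settles in about half a second
- deck: White riser shelf board, 130 wide (x) x 270 long (y) x 12 mm thick, top about 72 mm above the floor at the pivot. Its +y end is pivoted; the foot at the -y end has sunk, so that end starts 0.012 to 0.035 rad low. Origin: on the pivot line under the board, 125 mm from its middle; y along it from foot to pivot, z out of its top. Pressing does not tilt it
- deck_mid (a point): centre of the board's top surface; axes as the board (y along it, z out of it)
- knob_grip (a point): Where to grip the orange bar knob: on its nearly upright turning axis, 11 mm below the bar's top, 21 mm above the black disc, about 114 mm above the floor. x along the bar (50 mm), y across its 14 mm thickness (to be gripped). It is 185 mm from the board's middle, beyond the -y end
- knob: Knob of the levelling foot: orange bar 50 x 14 x 32 mm tall on a black disc 46 mm across. Origin under the disc, z up. It keeps its height. Clockwise from above raises the board's foot end, 0.013 rad of board slope per rad turned; anticlockwise lowers it. Stiff (0.14 N m), stays where left; 1 to 2.6 rad clockwise is needed
- jar: bystander: empty amber glass jar, 72 mm across, 95 high; origin under its centre
- holder: bystander: yellow toilet brush holder, 110 mm across at the foot, 130 high; origin under its centre
- grout_brush: bystander: stainless steel grout brush 200 mm long lying along its x; origin about mid length, on the floor
- bottle: bystander: capped white squeeze bottle, 60 mm across, 170 high; origin under its centre
- caddy: bystander, fixed: green caddy 140 (x) x 180 (y) x 100 mm with its lid standing open at its far side to 225 mm; origin under its centre
Not all that is in view belongs to the job. What is shaped like the level but red or turquoise is not meant.

How it is judged:
By the outcome, as a careful person would: the job done as asked, in the order asked, and still so for the second after the job is handed in, while the arm keeps its last pose, push and grip.
It also fails if it takes over 72 s, if anything falls off the work surface, if the arm or the gripper's body presses on something with over 40 N, if the wrist force passes 120 N, or if a joint passes its speed limit or range.

## Working session

There is one attempt and no reset: what is moved stays moved. The work goes in short steps, Python scripts to look and compute and a tool call to move; the robot and the scene stay as the last step left them, time stands still between calls to the robot, and variables do not carry over. Pictures are saved under pics/ and viewed, at most 10 in all, crops included, and the job is handed in when it is done.

Besides the shell and the picture viewer there is one more tool, called after ">>>" by a JSON object that holds its "fn" and its "kwargs". drive_tool: Moves the arm, as the interface text tells. Its arguments: {"type":"object","properties":{"series":{"type":"array"}},"required":["series"]}

```bash
mkdir -p pics; ls; cat > h.py <<'E'
import numpy as np, cv2, sys
from plant import env
def cam(n): return env.camera(n)
def save(c,f,crop=None,scale=1):
    im=c["image"]
    if crop: x0,y0,x1,y1=crop; im=im[y0:y1,x0:x1]
    if scale!=1: im=cv2.resize(im,None,fx=scale,fy=scale,interpolation=cv2.INTER_CUBIC)
    cv2.imwrite("pics/"+f,cv2.cvtColor(im,cv2.COLOR_RGB2BGR))
def world(c,uv,z=None):
    """pixels -> world points, by range (or at plane height z)"""
    uv=np.atleast_2d(np.array(uv,float)); K=c["intrinsics"]
    D=np.array([c["k1"],0,0,0,0.]); 
    n=cv2.undistortPoints(uv[:,None,:],K,D)[:,0]
    r=np.c_[n,np.ones(len(n))]; R=np.array(c["R"]);t=np.array(c["t"])
    if z is None:
        d=c["range_z"][uv[:,1].round().astype(int),uv[:,0].round().astype(int)]
        return (r*d[:,None]-t)@R
    o=-R.T@t; w=r@R
    return o+w*((z-o[2])/w[:,2])[:,None]
E
python3 - <<'E'
from h import *
for n in("top","scene"):
    c=cam(n); save(c,n+"0.png"); np.savez(n+"0.npz",**c)
    print(n,-np.array(c["R"]).T@c["t"],c["k1"])
s=env.read_state(); print(s)
E
```

```text
pics
top [0.33053131 0.00798009 1.30962852] -0.07488196151612607
scene [ 1.43296553 -0.69382572  0.8445677 ] -0.05824459404300838
{'time': 0.1, 'joint_pos': array([ 1.29999866e+00,  3.20239449e-01,  1.56555815e+00,  1.48664447e-05,
        1.25743818e+00, -1.99929948e-02]), 'qd': array([-3.52414281e-04,  1.10017643e-04, -4.26475259e-03,  3.60324830e-06,
       -1.24057178e-03,  5.82139312e-05]), 'tau': array([-1.64572230e-04, -4.16408229e+01, -2.34704947e+01, -9.27042720e-05,
        4.78036789e-03, -1.62184858e-06]), 'tcp_pos': array([0.14257926, 0.55658989, 0.23055933]), 'ee_rot': array([-1.26026218e-04,  1.25076156e-01,  9.92146804e-01, -8.11873200e-04]), 'force': array([ 0.4446005 ,  0.83335934, -1.14873037]), 'moment': array([-0.01398795, -0.05137132,  0.07979461]), 'grasp_force': 0.0, 'gripper_width': 0.08553752751812088}
```

```bash
ls pics
```

```text
scene0.png
top0.png
```

View pics/top0.png

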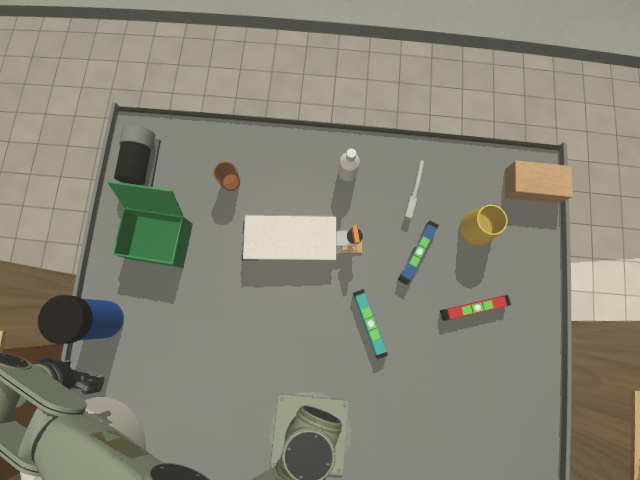

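View pics/scene0.png

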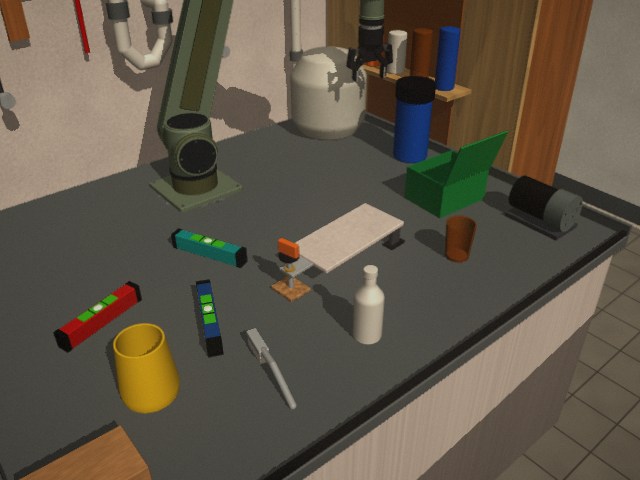

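Top view: level candidates are blue (419,252), turquoise (370,324) and red (475,308). I choose the blue one, with the brush at (413,195) and the holder at (483,225) nearby. The board spans (244–336, 216–260) and the orange knob is at (355,235).

```bash
python3 - <<'E'
from h import *
c=dict(np.load("top0.npz")); im=c["image"]; hsv=cv2.cvtColor(im,cv2.COLOR_RGB2HSV)
save(c,"crop1.png",(330,160,530,310),4)
def pts(box,m,zr):
    x0,y0,x1,y1=box; v,u=np.nonzero(m[y0:y1,x0:x1]); uv=np.c_[u+x0,v+y0]; P=world(c,uv); k=(P[:,2]>zr[0])&(P[:,2]<zr[1]); return P[k]
def rect(P,name):
    r=cv2.minAreaRect((P[:,:2]*1000).astype(np.float32)); print(name,len(P),r,"z",np.percentile(P[:,2],[5,50,95]).round(4))
A=np.ones(im.shape[:2],bool)
rect(pts((393,215,445,290),A,(.028,.06)),"level")
D=pts((238,210,340,265),A,(.03,.1)); rect(D,"deck")
sel=D[D[:,2]>.045]; a=np.c_[sel[:,:2],np.ones(len(sel))]; print("plane",np.linalg.lstsq(a,sel[:,2],rcond=None)[0])
o=(hsv[...,0]<14)&(hsv[...,1]>170)&(hsv[...,2]>120)
rect(pts((340,215,372,250),o,(.08,.14)),"knob")
rect(pts((330,215,372,260),A,(.105,.14)),"knobtop")
for n,b,z in(("brush",(400,155,428,222),(.008,.06)),("holder",(455,200,512,250),(.02,.2)),("bottle",(335,145,362,185),(.02,.25)),("jar",(210,158,242,193),(.02,.2)),("caddy",(112,178,192,268),(.03,.3)),("turq",(350,285,390,362),(.028,.06))):
    rect(pts(b,A,z),n)
E
```

```text
level 709 ((560.7369995117188, -244.159912109375), (101.31500244140625, 201.46148681640625), 66.98080444335938) z [0.0332 0.0395 0.0441]
deck 4112 ((549.7728271484375, 106.59500122070312), (131.2642364501953, 284.5501403808594), 4.892662525177002) z [0.0614 0.0673 0.0728]
plane [0.00046624 0.03005874 0.06374236]Traceback (most recent call last):
  File "<stdin>", line 13, in <module>
  File "<stdin>", line 5, in pts
  File "h.py", line 13, in world
    n=cv2.undistortPoints(uv[:,None,:],K,D)[:,0]
      ~~~~~~~~~~~~~~~~~~~^^^^^^^^^^^^^^^^^^
cv2.error: OpenCV(4.12.0) /io/opencv/modules/calib3d/src/undistort.dispatch.cpp:347: error: (-215:Assertion failed) CV_IS_MAT(_src) && CV_IS_MAT(_dst) && (_src->rows == 1 || _src->cols == 1) && (_dst->rows == 1 || _dst->cols == 1) && _src->cols + _src->rows - 1 == _dst->rows + _dst->cols - 1 && (CV_MAT_TYPE(_src->type) == CV_32FC2 || CV_MAT_TYPE(_src->type) == CV_64FC2) && (CV_MAT_TYPE(_dst->type) == CV_32FC2 || CV_MAT_TYPE(_dst->type) == CV_64FC2) in function 'cvUndistortPointsInternal'
```

View pics/crop1.png

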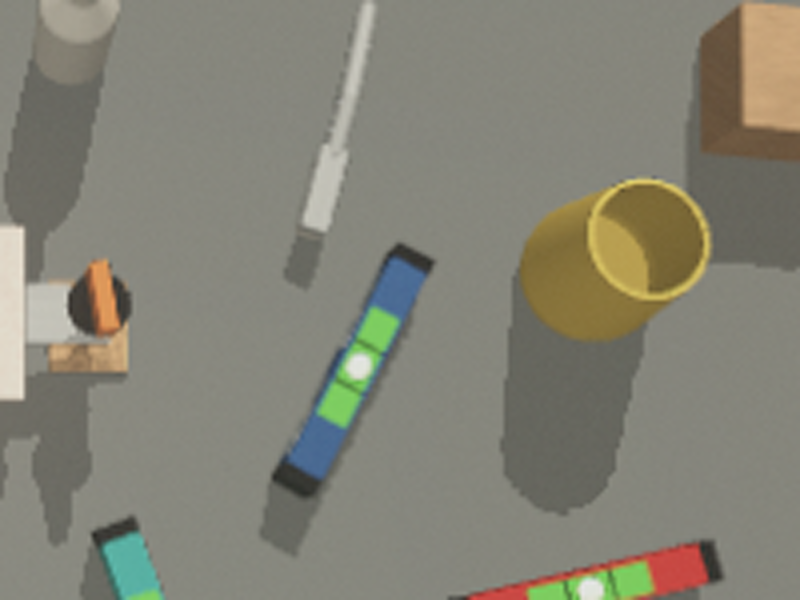

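The crop confirms the blue level, with black end caps at crop (410,258) and (297,477) and the bubble at (358,366). The knob bar lies mostly along image vertical at (104,297).

```bash
python3 - <<'E'
from h import *
c=dict(np.load("top0.npz")); im=c["image"]; hsv=cv2.cvtColor(im,cv2.COLOR_RGB2HSV).astype(int)
def P(box,m,z=None,zr=(-1,1)):
    x0,y0,x1,y1=box; v,u=np.nonzero(m[y0:y1,x0:x1]); p=world(c,np.c_[u+x0,v+y0],z); return p[(p[:,2]>zr[0])&(p[:,2]<zr[1])]
def rect(p,name): print(name,len(p),np.round(sum([list(a) if np.ndim(a) else [a] for a in cv2.minAreaRect((p[:,:2]*1000).astype(np.float32))],[]),1),"z",np.percentile(p[:,2],[5,50,95]).round(4))
A=np.ones(im.shape[:2],bool)
bl=(abs(hsv[...,0]-110)<14)&(hsv[...,1]>100)&(hsv[...,2]>60); gr=(abs(hsv[...,0]-55)<18)&(hsv[...,1]>100)
lb=(393,215,445,290)
rect(P(lb,bl|gr,.04),"level body"); rect(P(lb,gr,.04),"vial")
rect(P((238,210,345,265),(hsv[...,2]>150)&(hsv[...,1]<60),.068),"deck")
o=(hsv[...,0]<16)&(hsv[...,1]>120)&(hsv[...,2]>150)
rect(P((344,215,364,250),o,.125),"knob"); rect(P((340,215,372,250),o),"knob r")
for n,b,z in(("brush",(400,155,428,222),(.008,.06)),("holder",(455,200,512,250),(.02,.2)),("bottle",(335,145,362,185),(.02,.25)),("jar",(210,158,242,193),(.02,.2)),("turq",(350,285,390,362),(.028,.06))):
    rect(P(b,A,None,z),n)
E
```

```text
level body 439 [ 548.2 -274.9   29.8  176.5   66.1] z [0.04 0.04 0.04]
vial 173 [ 547.5 -276.3   21.8   90.    65.2] z [0.04 0.04 0.04]
deck 4240 [551.5  97.3 132.2 293.5   4.5] z [0.068 0.068 0.068]
knob 85 [565.5 -77.7  52.5  13.2  15.4] z [0.125 0.125 0.125]
knob r 85 [579.6 -75.5  77.2  18.3   6.8] z [0.1262 0.1306 0.1335]
brush 338 [ 747.7 -257.2   47.7  200.5   87.7] z [0.0141 0.0336 0.0395]
holder 1121 [ 641.7 -456.8  103.3  107.3   59.2] z [0.0264 0.0808 0.1293]
bottle 500 [782.  -44.3  59.2  55.7  84. ] z [0.0311 0.1121 0.1698]
jar 441 [720.  318.7  70.3  68.4  39.9] z [0.0267 0.0702 0.0957]
turq 755 [ 325.  -146.8  200.5   32.3   24.4] z [0.035  0.0397 0.0441]
```

>>> {"fn": "drive_tool", "kwargs": {"series": [-30, -35.2, 0, 5, 8.5, -30, -35.2, 0, 5, 8.5, -30, -35.2, 0, 5, 8.5, -30, -35.2, 0, 5, 8.5, -30, -35.2, 0, 5, 8.5, -30, -35.2, 0, 5, 8.5, -30, -35.2, 0, 5, 8.5, -30, -35.2, 0, 5, 8.5, -30, -35.2, 0, 5, 8.5, -30, -35.2, 0, 5, 8.5, -30, -35.2, 0, 5, 8.5, -30, -35.2, 0, 5, 8.5]}}

```text
time: 1.1
tcp_pos: [0.3478, 0.1363, 0.2313]
ee_rot: [0.001, 0.172, 0.985, -0.001]
force: [0.5, 0.7, 0.2]
gripper_width: 0.085
grasp_force: 0.0
```

```bash
cat >> h.py <<'E'
from scipy.spatial.transform import Rotation as Ro
def plan(pos,hx=None,q=None):
    """target TCP world pos [m], tool-x heading deg -> shift cm, turn deg in tool axes"""
    s=env.read_state(); w,x,y,z=s["ee_rot"]; R=Ro.from_quat([x,y,z,w]).as_matrix()
    d=R.T@(np.array(pos)-s["tcp_pos"])*100; h=np.degrees(np.arctan2(R[1,0],R[0,0]))
    t=0 if hx is None else -((hx-h+180)%360-180)
    print("t %.2f pos"%s["time"],s["tcp_pos"].round(4),"head %.1f tilt %.2f"%(h,np.degrees(np.arccos(-R[2,2]))),"q6 %.2f w %.4f gf %.0f F"%(s["joint_pos"][5],s["gripper_width"],s["grasp_force"]),s["force"].round(1)," shift",d.round(2),"turn %.1f"%t,"rows %.1f"%max(np.linalg.norm(d)/4.17,abs(t)/7.16))
E
python3 -c "
from h import *
plan([.548,-.276,.16],155.8)"
```

```text
t 1.10 pos [0.3478 0.1363 0.2313] head 160.2 tilt 0.17 q6 -0.88 w 0.0850 gf 0 F [0.5 0.7 0.2]  shift [-32.79 -31.99   7.26] turn 4.4 rows 11.1
```

>>> {"fn": "drive_tool", "kwargs": {"series": [-32.8, -32, 4, 4.4, 8.5, -32.8, -32, 4, 4.4, 8.5, -32.8, -32, 4, 4.4, 8.5, -32.8, -32, 4, 4.4, 8.5, -32.8, -32, 4, 4.4, 8.5, -32.8, -32, 4, 4.4, 8.5, -32.8, -32, 4, 4.4, 8.5, -32.8, -32, 4, 4.4, 8.5, -32.8, -32, 4, 4.4, 8.5, -32.8, -32, 4, 4.4, 8.5, -32.8, -32, 4, 4.4, 8.5, -32.8, -32, 4, 4.4, 8.5]}}

```text
time: 2.1
tcp_pos: [0.5518, -0.2747, 0.189]
ee_rot: [0.001, 0.208, 0.978, -0.001]
force: [0.1, -1.0, 0.4]
gripper_width: 0.0849
grasp_force: 0.0
```

```bash
python3 - <<'E'
from h import *
c=cam("wrist"); save(c,"wrist1.png"); np.savez("wrist1.npz",**c)
plan([.548,-.276,.013],155.8)
im=c["image"]; hsv=cv2.cvtColor(im,cv2.COLOR_RGB2HSV).astype(int)
bl=(abs(hsv[...,0]-110)<14)&(hsv[...,1]>100)&(hsv[...,2]>60); gr=(abs(hsv[...,0]-55)<18)&(hsv[...,1]>100)
for n,m in(("body",bl|gr),("vial",gr)):
    v,u=np.nonzero(m); p=world(c,np.c_[u,v]); k=(p[:,2]>.034)&(p[:,2]<.046); p=world(c,np.c_[u,v][k],.04)
    print(n,k.sum(),cv2.minAreaRect((p[:,:2]*1000).astype(np.float32)),u[k].mean(),v[k].mean())
E
```

```text
t 2.15 pos [ 0.5503 -0.2718  0.1892] head 156.0 tilt 0.09 q6 -1.63 w 0.0850 gf 0 F [ 0.9  0.4 -0.8]  shift [ 1.000e-02 -4.800e-01  1.762e+01] turn 0.2 rows 4.2
body 9925 ((492.0723876953125, -380.9819030761719), (281.0046691894531, 179.21432495117188), 62.10660934448242) 240.08614609571788 185.7215113350126
vial 5468 ((473.5856628417969, -365.68878173828125), (281.2704162597656, 94.85414123535156), 50.52112579345703) 173.90197512801757 174.03383321141186
```

View pics/wrist1.png

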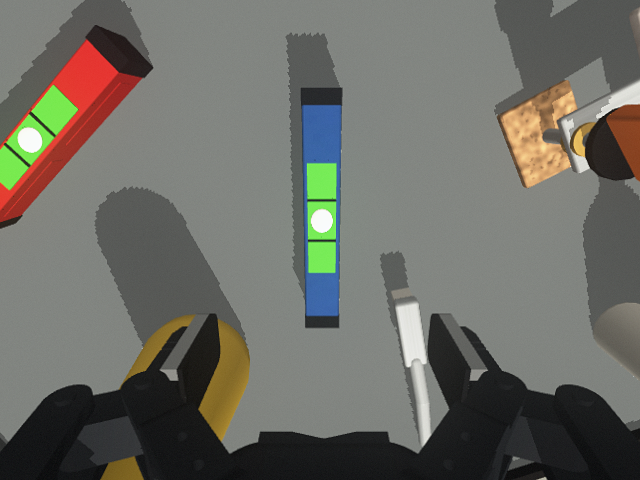

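The wrist view shows the blue level upright in the image at (322,207), its vial at (322,218). The brush tip is to the right at (403,295) and the holder is at lower left.

```bash
python3 - <<'E'
from h import *
c=dict(np.load("wrist1.npz"))
im=c["image"]; hsv=cv2.cvtColor(im,cv2.COLOR_RGB2HSV).astype(int)
bl=(abs(hsv[...,0]-110)<14)&(hsv[...,1]>100)&(hsv[...,2]>60); gr=(abs(hsv[...,0]-55)<18)&(hsv[...,1]>100)
for n,m in(("body",bl|gr),("vial",gr)):
    m=m.copy(); m[:,:290]=0; m[:,355:]=0
    v,u=np.nonzero(m); p=world(c,np.c_[u,v]); print(np.median(p[:,2])); p=world(c,np.c_[u,v],.04)
    r=cv2.minAreaRect((p[:,:2]*1000).astype(np.float32)); print(n,r)
plan([r[0][0]/1000,r[0][1]/1000,.013],155.8)
b=np.array([500,-300,0])
# brush (white, low saturation) near end
print("brush tip",world(c,[[403,295],[320,220]]))
E
```

```text
0.04189495702783968
body ((548.2528686523438, -275.217529296875), (29.59367561340332, 178.0930938720703), 66.14197540283203)
0.042681098030335374
vial ((548.1454467773438, -275.167236328125), (23.370174407958984, 92.48979187011719), 66.02223205566406)
t 2.15 pos [ 0.5503 -0.2718  0.1892] head 156.0 tilt 0.09 q6 -1.63 w 0.0850 gf 0 F [ 0.9  0.4 -0.8]  shift [ 0.03 -0.39 17.62] turn 0.2 rows 4.2
brush tip [[ 0.65371993 -0.23678969  0.01456548]
 [ 0.54625405 -0.2755056   0.04551871]]
```

>>> {"fn": "drive_tool", "kwargs": {"series": [0, -0.4, 4, 0, 8.5, 0, -0.4, 8, 0, 8.5, 0, -0.4, 12, 0, 8.5, 0, -0.4, 15, 0, 8.5, 0, -0.4, 17, 0, 8.5, 0, -0.4, 17.6, 0, 8.5, 0, -0.4, 17.6, 0, 5, 0, -0.4, 17.6, 0, 0, 0, -0.4, 17.6, 0, 0, 0, -0.4, 17.6, 0, 0, 0, -0.4, 17.6, 0, 0, 0, -0.4, 17.6, 0, 0]}}

```text
time: 3.15
tcp_pos: [0.5488, -0.2735, 0.0174]
ee_rot: [0.002, 0.206, 0.979, -0.001]
force: [-1.5, -0.1, 6.6]
gripper_width: 0.0288
grasp_force: 62.2
```

```bash
python3 - <<'E'
from h import *
plan([.551,.107,.17],94.5)
# refined deck pose from long edges / pivot edge in top image (before arm)
c=dict(np.load("top0.npz")); im=c["image"]; hsv=cv2.cvtColor(im,cv2.COLOR_RGB2HSV).astype(int)
m=((hsv[...,2]>150)&(hsv[...,1]<60)).astype(np.uint8); m[:, :238]=0; m[:,345:]=0; m[:205]=0; m[270:]=0
m=cv2.morphologyEx(m,cv2.MORPH_OPEN,np.ones((29,29),np.uint8)); v,u=np.nonzero(m)
pl=np.array([.00047,.03006,.06374])
p=world(c,np.c_[u,v],.068); 
for _ in range(3): p=np.array([world(c,[q],pl@[w[0],w[1],1])[0] for q,w in zip(np.c_[u,v],p)])
print(cv2.minAreaRect((p[:,:2]*1000).astype(np.float32)))
for s in(98,):pass
E
```

```text
t 3.15 pos [ 0.5488 -0.2735  0.0174] head 156.2 tilt 0.22 q6 -1.64 w 0.0288 gf 62 F [-1.5 -0.1  6.6]  shift [ 15.07  34.91 -15.33] turn 61.7 rows 9.8
((550.6459350585938, 109.22503662109375), (130.49766540527344, 266.8565368652344), 5.588367938995361)
```

>>> {"fn": "drive_tool", "kwargs": {"series": [0, 0, -3, 0, 0, 0, 0, -7, 0, 0, 0, 0, -11, 0, 0, 0, 0, -15, 0, 0, 1, 2.5, -17, 6, 0, 2.5, 6, -17, 12, 0, 4, 9.3, -17, 18, 0, 5.5, 12.8, -17, 24, 0, 7, 16.2, -17, 30, 0, 8.5, 19.7, -17, 36, 0, 10, 23.2, -17, 42, 0, 11.5, 26.6, -17, 48, 0]}}

```text
time: 4.15
tcp_pos: [0.5487, 0.0189, 0.1852]
ee_rot: [-0.0, 0.588, 0.809, -0.0]
force: [0.4, 0.6, -3.2]
gripper_width: 0.0287
grasp_force: 60.9
```

```bash
python3 -c "
from h import *
plan([.551,.1075,.187],95.1)"
```

```text
t 4.15 pos [0.5487 0.0189 0.1852] head 107.9 tilt 0.05 q6 -0.30 w 0.0287 gf 61 F [ 0.4  0.6 -3.2]  shift [ 8.36  2.95 -0.18] turn 12.8 rows 2.1
```

>>> {"fn": "drive_tool", "kwargs": {"series": [3.5, 1.2, 0, 6, 0, 7, 2.4, 0, 12, 0, 8.4, 2.95, 0, 12.8, 0, 8.4, 2.95, 3, 12.8, 0, 8.4, 2.95, 6, 12.8, 0, 8.4, 2.95, 6, 12.8, 0, 8.4, 2.95, 6, 12.8, 0]}}

```text
time: 4.73
tcp_pos: [0.5498, 0.1059, 0.1241]
ee_rot: [-0.002, 0.673, 0.74, -0.002]
force: [0.9, 0.4, -3.3]
gripper_width: 0.0289
grasp_force: 61.0
```

```bash
python3 - <<'E'
from h import *
c=cam("wrist"); save(c,"wrist2.png"); np.savez("wrist2.npz",**c)
plan([.551,.1075,.085],95.1)
E
```

```text
t 4.78 pos [0.5514 0.106  0.1258] head 95.4 tilt 0.01 q6 0.07 w 0.0288 gf 61 F [ 0.4  0.7 -3.7]  shift [ 0.16 -0.03  4.08] turn 0.3 rows 1.0
```

View pics/wrist2.png

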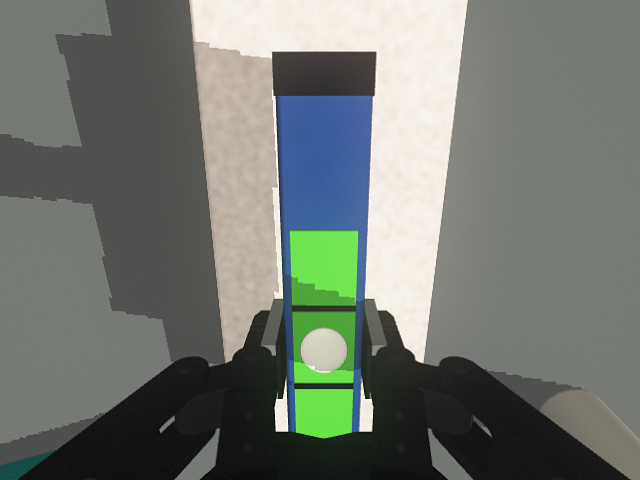

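The wrist view shows the level held centrally over the board. The board edges run (190,0)–(222,340) and (467,0)–(427,340), and the level's end cap is at (324,72).

```bash
python3 - <<'E'
from h import *
c=dict(np.load("wrist2.npz"))
g=cv2.cvtColor(c["image"],cv2.COLOR_RGB2HSV).astype(int)
L=[];Rr=[]
for v in range(100,310,10):
    w=(g[v,:,2]>110)&(g[v,:,1]<60); 
    L.append((np.nonzero(w[150:260])[0][0]+150,v)); Rr.append((np.nonzero(w[380:480])[0][-1]+380,v))
def line(uv,zf):
    P=world(c,uv,zf)
    a=np.polyfit(P[:,1],P[:,0],1); return a
pl=.0675+.006 # board top near there
print("z check", np.median(world(c,[(240,150),(400,150),(240,250),(400,250)])[:,2]), world(c,[(325,180),(325,130),(325,260)]).round(4))
a=line(L,.0705);b=line(Rr,.0705); print(a,b,"edge headings",90-np.degrees(np.arctan([a[0],b[0]])),"x mid at y=.1075",(np.polyval(a,.1075)+np.polyval(b,.1075))/2,"width",np.polyval(b,.1075)-np.polyval(a,.1075))
bl=(abs(g[...,0]-110)<14)&(g[...,1]>100)&(g[...,2]>60); 
l=[];r=[]
for v in range(110,225,5):
    k=np.nonzero(bl[v,260:390])[0]+260; l.append((k[0],v)); r.append((k[-1],v))
zt=np.median(world(c,[(325,180),(325,130),(320,150),(330,200)])[:,2])
a=line(l,zt);b=line(r,zt); print("level",zt,90-np.degrees(np.arctan([a[0],b[0]])),(np.polyval(a,.1075)+np.polyval(b,.1075))/2, np.polyval(b,.1075)-np.polyval(a,.1075))
v=np.nonzero((g[:,325,2]<60))[0]; v=v[v<110]; print("cap end",world(c,[(325,v[0])],zt))
E
```

```text
z check 0.07031358768684837 [[0.5444 0.1685 0.1474]
 [0.5429 0.1841 0.1486]
 [0.5471 0.1418 0.1504]]
[-0.10365446  0.49772396] [-0.23180414  0.66591073] edge headings [ 95.91782948 103.05090205] x mid at y=.1075 0.5637864429990092 width 0.15441068291944765
level 0.14823512353521107 [95.48630068 95.3026342 ] 0.5496870664342638 0.02875316217844226
cap end [[0.54124439 0.20143195 0.14823512]]
```

```bash
python3 - <<'E'
from h import *
c=dict(np.load("wrist2.npz"))
g=cv2.cvtColor(c["image"],cv2.COLOR_RGB2GRAY).astype(float); s=cv2.Sobel(cv2.GaussianBlur(g,(5,5),0),cv2.CV_64F,1,0)
L=[];Rr=[]
for v in range(80,300,10):
    e=190+32*v/340; f=467-40*v/340
    x=np.arange(int(e)-14,int(e)+15); L.append((x[np.argmax(s[v,x])],v))
    x=np.arange(int(f)-14,int(f)+15); Rr.append((x[np.argmin(s[v,x])],v))
P=[world(c,q,.0705) for q in(L,Rr)]
a,b=[np.polyfit(p[:,1],p[:,0],1) for p in P]
print([90-np.degrees(np.arctan(k[0])) for k in(a,b)],"mid x at .1075",(np.polyval(a,.1075)+np.polyval(b,.1075))/2,np.polyval(b,.1075)-np.polyval(a,.1075))
print("vial lines",world(c,[(325,308),(325,385)],.148))
E
```

```text
[np.float64(95.71753435185902), np.float64(94.37876024256066)] mid x at .1075 0.550171751508227 0.12772916704068804
vial lines [[0.54896192 0.12212487 0.148     ]
 [0.55227678 0.08807803 0.148     ]]
```

>>> {"fn": "drive_tool", "kwargs": {"series": [0.3, 0, 1.5, 0.3, 0, 0.3, 0, 2.8, 0.3, 0, 0.3, 0, 3.2, 0.3, 0, 0.3, 0, 3.4, 0.3, 0, 0.3, 0, 3.4, 0.3, 0, 0.3, 0, 3.4, 0.3, 0]}}

```text
time: 5.28
tcp_pos: [0.552, 0.109, 0.0926]
ee_rot: [0.001, 0.675, 0.738, 0.001]
force: [0.4, -0.4, -4.7]
gripper_width: 0.0287
grasp_force: 61.1
```

```bash
python3 -c "
from h import *
plan([.551,.1075,.085],95.1)"
```

```text
t 5.28 pos [0.552  0.109  0.0926] head 95.1 tilt 0.15 q6 0.09 w 0.0287 gf 61 F [ 0.4 -0.4 -4.7]  shift [-0.14 -0.12  0.76] turn 0.0 rows 0.2
```

Not in contact yet; I'll go down in small steps.

>>> {"fn": "drive_tool", "kwargs": {"series": [0, 0, 0.15, 0, 0, 0, 0, 0.3, 0, 0, 0, 0, 0.3, 0, 0, 0, 0, 0.3, 0, 0]}}

```text
time: 5.62
tcp_pos: [0.5511, 0.1091, 0.0884]
ee_rot: [-0.0, 0.675, 0.738, 0.0]
force: [0.4, 0.1, -3.7]
gripper_width: 0.0291
grasp_force: 61.1
```

>>> {"fn": "drive_tool", "kwargs": {"series": [0, 0, 0.1, 0, 0, 0, 0, 0.2, 0, 0, 0, 0, 0.2, 0, 0, 0, 0, 0.2, 0, 0]}}

```text
time: 5.95
tcp_pos: [0.5514, 0.1089, 0.0871]
ee_rot: [0.0, 0.675, 0.738, 0.0]
force: [-2.0, -3.2, 2.5]
gripper_width: 0.0289
grasp_force: 62.1
```

>>> {"fn": "drive_tool", "kwargs": {"series": [0, 0, 0, 0, 3.5, 0, 0, 0, 0, 4.5, 0, 0, 0, 0, 6, 0, 0, 0, 0, 6, 0, 0, -2, 0, 6, 0, 0, -5, 0, 6, 0, 0, -9, 0, 6, 0, 0, -12, 0, 6, 0, 0, -12, 0, 6]}}

```text
time: 6.7
tcp_pos: [0.5548, 0.1099, 0.2132]
ee_rot: [0.004, 0.675, 0.738, 0.005]
force: [0.8, -0.2, -0.7]
gripper_width: 0.0597
grasp_force: 0.0
```

```bash
python3 - <<'E'
from h import *
c=cam("wrist"); save(c,"wrist3.png"); np.savez("wrist3.npz",**c)
plan([.5655,-.0777,.16],195.4)
E
```

```text
t 6.75 pos [0.5532 0.1096 0.21  ] head 95.1 tilt 0.48 q6 0.09 w 0.0600 gf 0 F [-0.2  0.2 -1.1]  shift [-18.76  -0.5    4.98] turn -100.3 rows 14.0
```

View pics/wrist3.png

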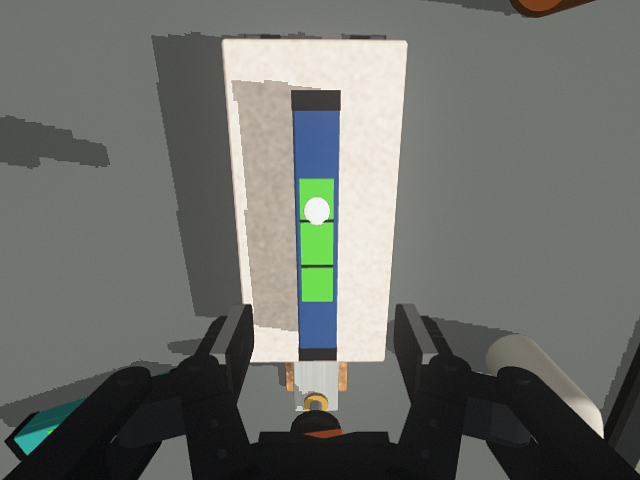

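The level stands on the board with caps at (316,100) and (318,354), and the board ends are at rows 40 and 360. The bubble at (317,211) has moved toward the pivot end. I'll check how well it is centred numerically.

```bash
python3 - <<'E'
from h import *
c=dict(np.load("wrist3.npz"))
zl=lambda y:.0675+.03*(y-.1075)
p=world(c,[(315,91)],.113); print("pivot cap",p, world(c,[(315,100)]))
p2=world(c,[(318,359)],.107); print("foot cap",p2,"mid",(p+p2)/2,np.linalg.norm(p-p2))
q=world(c,[(223,41),(407,42)],.072); q2=world(c,[(253,361),(384,361)],.064); print(q,q2,"deck mid",(q.mean(0)+q2.mean(0))/2,np.linalg.norm(q.mean(0)-q2.mean(0)))
v=world(c,[(317,221),(317,266)],.111); b=world(c,[(317,211)],.112); print("vial mid",v.mean(0),"bubble off",b-v.mean(0))
d=q.mean(0)-q2.mean(0);print("deck head",np.degrees(np.arctan2(d[1],d[0])));d=p[0]-p2[0];print("level head",np.degrees(np.arctan2(d[1],d[0])))
E
```

```text
pivot cap [[0.54223101 0.2078428  0.113     ]] [[0.54267361 0.20262601 0.11374643]]
foot cap [[0.56111296 0.01001848 0.107     ]] mid [[0.55167198 0.10893064 0.11      ]] 0.19881396310150423
[[0.47560923 0.23714032 0.072     ]
 [0.60278854 0.24833799 0.072     ]] [[ 0.50312658 -0.02817598  0.064     ]
 [ 0.62611704 -0.0182654   0.064     ]] deck mid [0.55191035 0.10975923 0.068     ] 0.26729190527244767
vial mid [0.55195909 0.10822412 0.111     ] bubble off [[-0.00204037  0.0239767   0.001     ]]
deck head 95.4602741450828
level head 95.45225615429138
```

>>> {"fn": "drive_tool", "kwargs": {"series": [-3, 0, 0, -7, 7, -6, -0.2, 0, -14, 8.5, -9, -0.3, 0, -21, 8.5, -12, -0.4, 0, -28, 8.5, -15, -0.4, 0, -35, 8.5, -17, -0.5, 0, -42, 8.5, -18.8, -0.5, 0, -49, 8.5, -18.8, -0.5, 0, -56, 8.5, -18.8, -0.5, 0, -63, 8.5, -18.8, -0.5, 0, -70, 8.5, -18.8, -0.5, 0, -77, 8.5, -18.8, -0.5, 0, -84, 8.5]}}

```text
time: 7.75
tcp_pos: [0.5622, -0.0786, 0.2045]
ee_rot: [-0.001, 0.005, 1.0, 0.0]
force: [-0.5, -0.6, -0.3]
gripper_width: 0.0849
grasp_force: 0.0
```

>>> {"fn": "drive_tool", "kwargs": {"series": [0, 0, 0, -7, 8.5, 0, 0, 0, -14, 8.5, 0, 0, 0, -16.3, 8.5, 0, 0, 0, -16.3, 8.5, 0, 0, 0, -16.3, 8.5]}}

```text
time: 8.17
tcp_pos: [0.5623, -0.0785, 0.205]
ee_rot: [-0.001, -0.134, 0.991, 0.0]
force: [-0.6, -0.7, 0.2]
gripper_width: 0.0849
grasp_force: 0.0
```

```bash
python3 - <<'E'
from h import *
c=cam("wrist"); save(c,"wrist4.png"); np.savez("wrist4.npz",**c)
plan([.5655,-.0777,.16],195.4)
g=cv2.cvtColor(c["image"],cv2.COLOR_RGB2HSV).astype(int)
o=(g[...,0]<16)&(g[...,1]>150)&(g[...,2]>100)
v,u=np.nonzero(o); p=world(c,np.c_[u,v]); k=(p[:,2]>.117)&(p[:,2]<.133)
print(k.sum(),np.median(p[k,2]),u[k].mean(),v[k].mean()); p=world(c,np.c_[u,v][k],.125)
print(cv2.minAreaRect((p[:,:2]*1000).astype(np.float32)))
E
```

```text
t 8.22 pos [ 0.5625 -0.0785  0.2053] head -164.6 tilt 0.10 q6 -2.00 w 0.0849 gf 0 F [0.3 0.1 0.1]  shift [-0.32 -0.    4.53] turn -0.0 rows 1.1
1197 0.13225252587257313 325.67836257309943 255.5873015873016
((566.1639404296875, -75.7103271484375), (54.38893127441406, 14.155089378356934), 13.921770095825195)
```

View pics/wrist4.png

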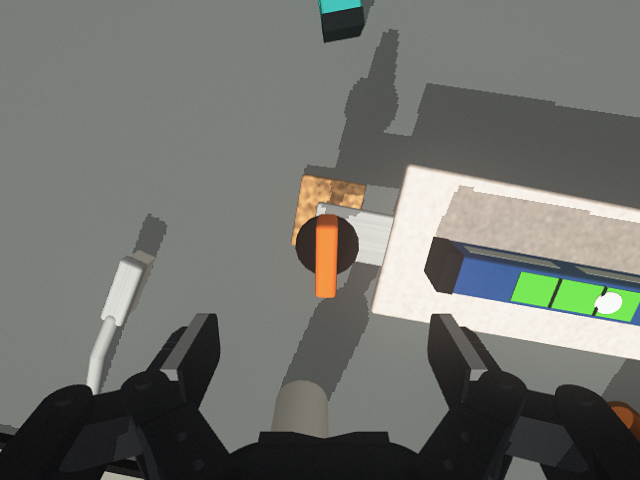

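The knob bar is at (326,256), upright in the image. The bubble is still visible at (608,301). I'll refine the bar's height and centre without the height cut.

```bash
python3 - <<'E'
from h import *
c=dict(np.load("wrist4.npz"))
g=cv2.cvtColor(c["image"],cv2.COLOR_RGB2HSV).astype(int)
o=(g[...,0]<16)&(g[...,1]>150)&(g[...,2]>100); o[:,:300]=0;o[:,350:]=0;o[:205]=0;o[310:]=0
v,u=np.nonzero(o); p=world(c,np.c_[u,v]); print(len(u),np.percentile(p[:,2],[5,25,50,75,95]),u.min(),u.max(),v.min(),v.max())
zt=np.percentile(p[:,2],50)
for z in(.125,.130,zt):
    q=world(c,np.c_[u,v],z); r=cv2.minAreaRect((q[:,:2]*1000).astype(np.float32)); print(z,r)
plan([r[0][0]/1000,r[0][1]/1000,.097])
E
```

```text
1767 [0.11563264 0.1316476  0.13249736 0.13304984 0.13370286] 315 337 215 297
0.125 ((564.94140625, -75.97998046875), (56.913421630859375, 14.237125396728516), 14.992755889892578)
0.13 ((563.1375732421875, -76.52106475830078), (55.64430236816406, 13.919656753540039), 14.992752075195312)
0.13249736258371636 ((562.236572265625, -76.7913589477539), (55.01041793823242, 13.76109504699707), 14.99274730682373)
t 8.22 pos [ 0.5625 -0.0785  0.2053] head -164.6 tilt 0.10 q6 -2.00 w 0.0849 gf 0 F [0.3 0.1 0.1]  shift [-0.04  0.17 10.83] turn 0.0 rows 2.6
```

```bash
python3 - <<'E'
from h import *
c=dict(np.load("wrist4.npz"))
g=c["image"].astype(int).max(2); m=(g<45); m[:,:285]=0;m[:,370:]=0;m[:205]=0;m[290:]=0
m=m.astype(np.uint8); n,l,s,_=cv2.connectedComponentsWithStats(m); 
o=m>0; v,u=np.nonzero(o); print(u.min(),u.max(),v.min(),v.max(),len(u))
pts=cv2.convexHull(np.c_[u,v].astype(np.float32)); (cx,cy),r=cv2.minEnclosingCircle(pts); print(cx,cy,r)
for z in(.093,.097): print(world(c,[(cx,cy),(cx-r,cy),(cx+r,cy)],z))
plan([.567,-.0757,.097],195)
E
```

```text
296 338 217 273 44
325.8228759765625 244.79147338867188 30.342287063598633
[[ 0.56689158 -0.07527667  0.093     ]
 [ 0.57280621 -0.09676888  0.093     ]
 [ 0.56097582 -0.0537794   0.093     ]]
[[ 0.56559826 -0.07566648  0.097     ]
 [ 0.57142056 -0.09682317  0.097     ]
 [ 0.55977486 -0.0545048   0.097     ]]
t 8.22 pos [ 0.5625 -0.0785  0.2053] head -164.6 tilt 0.10 q6 -2.00 w 0.0849 gf 0 F [0.3 0.1 0.1]  shift [-0.53  0.14 10.83] turn 0.4 rows 2.6
```

>>> {"fn": "drive_tool", "kwargs": {"series": [-0.5, 0.1, 3, 0.4, 8.5, -0.5, 0.1, 6, 0.4, 8.5, -0.5, 0.1, 9, 0.4, 8.5, -0.5, 0.1, 10.7, 0.4, 8.5, -0.5, 0.1, 10.7, 0.4, 6, -0.5, 0.1, 10.7, 0.4, 3, -0.5, 0.1, 10.7, 0.4, 1.5, -0.5, 0.1, 10.7, 0.4, 1, -0.5, 0.1, 10.7, 0.4, 0, -0.5, 0.1, 10.7, 0.4, 0, -0.5, 0.1, 10.7, 0.4, 0, -0.5, 0.1, 10.7, 0.4, 0]}}

```text
time: 9.22
tcp_pos: [0.5678, -0.075, 0.1009]
ee_rot: [0.001, -0.13, 0.992, 0.001]
force: [-1.4, 3.0, 5.2]
gripper_width: 0.0132
grasp_force: 60.2
```

```bash
python3 -c "
from h import *
plan([.567,-.0757,.098],195)"
```

```text
t 9.22 pos [ 0.5678 -0.075   0.1009] head -165.1 tilt 0.20 q6 -1.99 w 0.0132 gf 60 F [-1.4  3.   5.2]  shift [ 0.1  -0.05  0.29] turn -0.1 rows 0.1
```

>>> {"fn": "drive_tool", "kwargs": {"series": [0, 0, -0.2, 5, 0, 0, 0, -0.3, 12, 0, 0, 0, -0.3, 19, 0, 0, 0, -0.3, 26, 0, 0, 0, -0.3, 33, 0, 0, 0, -0.3, 40, 0, 0, 0, -0.3, 47, 0, 0, 0, -0.3, 54, 0, 0, 0, -0.3, 61, 0, 0, 0, -0.3, 68, 0, 0, 0, -0.3, 75, 0, 0, 0, -0.3, 82, 0]}}

```text
time: 10.22
tcp_pos: [0.5664, -0.0774, 0.1011]
ee_rot: [-0.001, 0.554, 0.833, -0.001]
force: [0.7, -4.7, -8.9]
gripper_width: 0.0133
grasp_force: 59.5
```

>>> {"fn": "drive_tool", "kwargs": {"series": [0, 0, 0, 7, 0, 0, 0, 0, 14, 0, 0, 0, 0, 21, 0, 0, 0, 0, 28, 0, 0, 0, 0, 35, 0, 0, 0, 0, 42, 0, 0, 0, 0, 42, 0, 0, 0, 0, 42, 0, 0, 0, 0, 42, 0, 0, 0, 0, 42, 0, 0, 0, 0, 42, 0, 0, 0, 0, 42, 0]}}

```text
time: 11.22
tcp_pos: [0.5648, -0.0774, 0.101]
ee_rot: [-0.001, 0.814, 0.581, -0.003]
force: [-3.5, -4.8, -6.2]
gripper_width: 0.013
grasp_force: 59.9
```

```bash
cat >> h.py <<'E'
def bub(c,name,box=None):
    """bubble and vial-line positions (m along level) around known level centre (.552,.109), z .11"""
    g=cv2.cvtColor(c["image"],cv2.COLOR_RGB2HSV).astype(int); H,W=g.shape[:2]
    vv,uu=np.mgrid[0:H,0:W]; P=world(c,np.c_[uu.ravel(),vv.ravel()],.112)[:,:2]-[.552,.1087]
    a=np.radians(95.4); s=P@[np.cos(a),np.sin(a)]; w=P@[-np.sin(a),np.cos(a)]
    f=g.reshape(-1,3); zone=(abs(s)<.055)&(abs(w)<.014)
    wh=zone&(f[:,1]<70)&(f[:,2]>120); gr=zone&(abs(f[:,0]-55)<20)&(f[:,1]>90); bk=zone&(abs(s)<.03)&(abs(w)<.009)&(f[:,2]<70)
    print(name,"zone",zone.sum(),"white",wh.sum(),(s[wh].min(),s[wh].max(),s[wh].mean()) if wh.any() else "","green",gr.sum(),(s[gr].min(),s[gr].max()) if gr.any() else "","lines",s[bk&(s<0)].mean(),s[bk&(s>0)].mean())
E
python3 - <<'E'
from h import *
plan([.567,-.0757,.1],195)
for n in("top","scene","wrist"):
    c=cam(n); bub(c,n); np.savez("k_"+n+".npz",**c)
a=cam("top"); 
t=cv2.resize(np.load("k_top.npz")["image"][190:290,230:380],(450,300)); s=cv2.resize(np.load("k_scene.npz")["image"][180:300,240:420],(450,300)); 
w=cv2.resize(np.load("k_wrist.npz")["image"],(400,300))
cv2.imwrite("pics/k.png",cv2.cvtColor(np.vstack([np.hstack([t[:,:400],w]),np.hstack([s[:,:400],s[:,50:450]])]),cv2.COLOR_RGB2BGR))
E
```

```text
t 11.22 pos [ 0.5648 -0.0774  0.101 ] head 71.0 tilt 0.36 q6 0.18 w 0.0130 gf 60 F [-3.5 -4.8 -6.2]  shift [0.23 0.15 0.1 ] turn -124.0 rows 17.3
top zone 390 white 70 (np.float64(-0.045594259929488755), np.float64(0.05028642365954433), np.float64(0.0012813316092161896)) green 216 (np.float64(-0.045706649046267506), np.float64(0.04458376979034909)) lines nan nan
scene zone 292 white 60 (np.float64(-0.05376320649973134), np.float64(0.050288397614831726), np.float64(-0.0011804885143637434)) green 189 (np.float64(-0.04400508923288555), np.float64(0.04997557332826773)) lines nan 0.021300257751835937
wrist zone 50 white 0  green 0  lines nan nanh.py:34: RuntimeWarning: Mean of empty slice.
  print(name,"zone",zone.sum(),"white",wh.sum(),(s[wh].min(),s[wh].max(),s[wh].mean()) if wh.any() else "","green",gr.sum(),(s[gr].min(),s[gr].max()) if gr.any() else "","lines",s[bk&(s<0)].mean(),s[bk&(s>0)].mean())
  ret = ret.dtype.type(ret / rcount)
```

View pics/k.png

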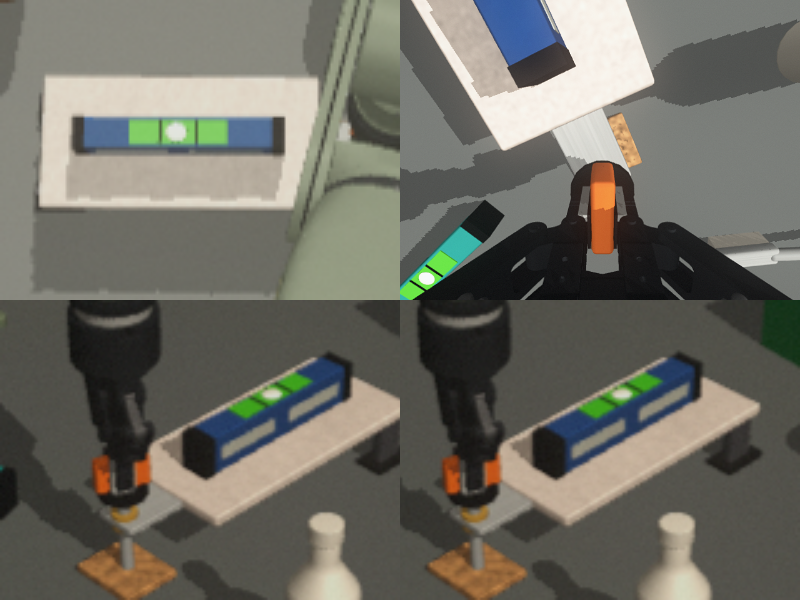

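The top tile shows the bubble at (176,131) between lines at 160 and 196, so it is nearly centred. The arm leaves the level visible, so I'll measure at sub-pixel level.

```bash
cat >> h.py <<'E'
def bub2(c,name):
    g=c["image"].astype(float); H,W=g.shape[:2]; a=np.radians(95.4); e=np.array([np.cos(a),np.sin(a),0]); n=np.array([-np.sin(a),np.cos(a),0])
    S=np.arange(-.06,.0601,.0005)
    def prof(w):
        X=np.array([.552,.1087,.112])+S[:,None]*e+w*n
        R=np.array(c["R"]); uv,_=cv2.projectPoints(X,cv2.Rodrigues(R)[0],np.array(c["t"],float),np.array(c["intrinsics"],float),np.array([c["k1"],0,0,0,0.])); uv=uv[:,0].astype(np.float32)
        return cv2.remap(g.astype(np.float32),uv[:,:1],uv[:,1:],cv2.INTER_LINEAR)[:,0]
    p=np.mean([prof(w) for w in np.arange(-.004,.0041,.001)],0)
    whi=p.min(1)/p.max(1)     # ~1 white, low green
    grn=(p[:,1]-p[:,2])/p.max(1)  # saturation: green high
    k=abs(S)<.048
    vk=np.nonzero(p[:,1]>p[:,2]*1.4)[0]; ends=S[vk[0]],S[vk[-1]]
    r=p[:,0]; b=np.clip(p[:,2]-120*p.max()/255*.6,0,None)*(abs(S)<.045)
    bc=(S*b).sum()/b.sum() if b.sum() else np.nan
    br=p.sum(1); mid=sum(ends)/2
    l=[S[j][np.argmin(br[j])] for j in(np.nonzero((S>mid-.023)&(S<mid-.011))[0],np.nonzero((S>mid+.011)&(S<mid+.023))[0])]
    print(name,"vial ends",np.round(ends,4),"mid %.4f"%mid,"lines",np.round(l,4),"mid %.4f"%(sum(l)/2),"bubble %.4f"%bc)
E
python3 - <<'E'
from h import *
for n in("top","scene"): bub2(dict(np.load("k_"+n+".npz")),n)
bub2(dict(np.load("wrist3.npz")),"w3 old")
E
```

```text
top vial ends [-0.046  0.045] mid -0.0005 lines [-0.0175  0.016 ] mid -0.0007 bubble 0.0006
scene vial ends [-0.0445  0.0495] mid 0.0025 lines [-0.0135  0.021 ] mid 0.0038 bubble 0.0043
w3 old vial ends [-0.0445  0.0455] mid 0.0005 lines [-0.0165  0.013 ] mid -0.0017 bubble 0.0170
```

>>> {"fn": "drive_tool", "kwargs": {"series": [0, 0, 0, 6, 0, 0, 0, 0, 6, 0, 0, 0, 0, 6, 0, 0, 0, 0, 6, 0, 0, 0, 0, 6, 0, 0, 0, 0, 6, 0, 0, 0, 0, 6, 0, 0, 0, 0, 6, 0]}}

```text
time: 12.08
tcp_pos: [0.5646, -0.0773, 0.101]
ee_rot: [-0.001, 0.843, 0.537, -0.003]
force: [-3.2, -6.3, -5.7]
gripper_width: 0.0134
grasp_force: 60.0
```

```bash
python3 - <<'E'
from h import *
plan([.567,-.0757,.1])
for n in("top","scene"): bub2(cam(n),n)
E
```

```text
t 12.08 pos [ 0.5646 -0.0773  0.101 ] head 65.0 tilt 0.39 q6 0.28 w 0.0134 gf 60 F [-3.2 -6.3 -5.7]  shift [0.25 0.15 0.1 ] turn 0.0 rows 0.1
top vial ends [-0.046  0.045] mid -0.0005 lines [-0.0175  0.016 ] mid -0.0007 bubble -0.0001
scene vial ends [-0.0445  0.05  ] mid 0.0028 lines [-0.0135  0.021 ] mid 0.0038 bubble 0.0038
```

>>> {"fn": "drive_tool", "kwargs": {"series": [0, 0, 0, 0, 2, 0, 0, 0, 0, 3, 0, 0, 0, 0, 4, 0, 0, 0, 0, 4, 0, 0, -2, 0, 4, 0, 0, -5, 0, 4, 0, 0, -9, 0, 4, 0, 0, -12, 0, 3, 0, 0, -12, 0, 2, 0, 0, -12, 0, 0]}}

```text
time: 13.02
tcp_pos: [0.5687, -0.0764, 0.2248]
ee_rot: [0.002, 0.843, 0.538, 0.002]
force: [-0.5, -0.5, -0.2]
gripper_width: 0.009
grasp_force: 0.0
```

```bash
python3 - <<'E'
from h import *
plan([.5454,.178,.16],95.4)
for n in("top","scene"): 
    for i in range(2): bub2(cam(n),n)
E
```

```text
t 13.02 pos [ 0.5687 -0.0764  0.2248] head 65.0 tilt 0.33 q6 0.28 w 0.0090 gf 0 F [-0.5 -0.5 -0.2]  shift [ 22.07 -12.88   6.45] turn -30.4 rows 6.3
top vial ends [-0.046  0.045] mid -0.0005 lines [-0.0175  0.016 ] mid -0.0007 bubble -0.0001
top vial ends [-0.046  0.045] mid -0.0005 lines [-0.0175  0.016 ] mid -0.0007 bubble -0.0001
scene vial ends [-0.0445  0.0505] mid 0.0030 lines [-0.0135  0.021 ] mid 0.0038 bubble 0.0037
scene vial ends [-0.0445  0.05  ] mid 0.0028 lines [-0.0135  0.021 ] mid 0.0038 bubble 0.0037
```

>>> {"fn": "drive_tool", "kwargs": {"series": [3.7, -2.1, 0, -5, 0, 7.4, -4.3, 0, -10, 0, 11, -6.4, 1, -15, 0, 14.7, -8.6, 2, -20, 0, 18.4, -10.7, 4, -25, 0, 22.1, -12.9, 6.4, -30.4, 0, 22.1, -12.9, 7.5, -30.4, 0, 22.1, -12.9, 7.5, -30.4, 0, 22.1, -12.9, 7.5, -30.4, 0]}}

```text
time: 13.97
tcp_pos: [0.5424, 0.1788, 0.1451]
ee_rot: [-0.001, 0.672, 0.741, -0.002]
force: [0.4, -0.1, 0.4]
gripper_width: 0.0003
grasp_force: 0.0
```

```bash
python3 - <<'E'
from h import *
plan([.5454,.178,.115],95.4)
c=cam("wrist"); P=None
for n in("top","scene"): bub2(cam(n),n)
E
```

```text
t 13.97 pos [0.5424 0.1788 0.1451] head 95.6 tilt 0.29 q6 0.20 w 0.0003 gf 0 F [ 0.4 -0.1  0.4]  shift [-0.1   0.31  3.01] turn 0.2 rows 0.7
top vial ends [-0.046  0.032] mid -0.0070 lines [-0.018   0.0155] mid -0.0012 bubble 0.0000
scene vial ends [-0.0445  0.0505] mid 0.0030 lines [-0.0135  0.021 ] mid 0.0038 bubble 0.0037
```

>>> {"fn": "drive_tool", "kwargs": {"series": [0, 0.3, 1.5, 0, 0, 0, 0.3, 2.5, 0, 0, 0, 0.3, 2.8, 0, 0, 0, 0.3, 2.8, 0, 0, 0, 0.3, 2.8, 0, 0, 0, 0.3, 2.8, 0, 0]}}

```text
time: 14.62
tcp_pos: [0.5472, 0.1786, 0.12]
ee_rot: [0.0, 0.673, 0.74, 0.001]
force: [0.5, -0.3, -0.1]
gripper_width: -0.0001
grasp_force: 0.0
```

>>> {"fn": "drive_tool", "kwargs": {"series": [0, 0, 0.1, 0, 0, 0, 0, 0.2, 0, 0, 0, 0, 0.3, 0, 0, 0, 0, 0.3, 0, 0, 0, 0, 0.3, 0, 0, 0, 0, 0.3, 0, 0]}}

```text
time: 15.12
tcp_pos: [0.5468, 0.1788, 0.1164]
ee_rot: [-0.0, 0.673, 0.74, 0.0]
force: [0.3, -0.1, -0.5]
gripper_width: -0.0001
grasp_force: 0.0
```

>>> {"fn": "drive_tool", "kwargs": {"series": [0, 0, 0.1, 0, 0, 0, 0, 0.2, 0, 0, 0, 0, 0.3, 0, 0, 0, 0, 0.3, 0, 0, 0, 0, 0.3, 0, 0, 0, 0, 0.3, 0, 0]}}

```text
time: 15.62
tcp_pos: [0.5468, 0.1787, 0.1133]
ee_rot: [-0.0, 0.673, 0.74, 0.0]
force: [0.3, 0.1, 0.5]
gripper_width: -0.0001
grasp_force: 0.0
```

>>> {"fn": "drive_tool", "kwargs": {"series": [0, 0, 0.1, 0, 0, 0, 0, 0.2, 0, 0, 0, 0, 0.2, 0, 0, 0, 0, 0.2, 0, 0, 0, 0, 0.2, 0, 0]}}

```text
time: 16.03
tcp_pos: [0.547, 0.1788, 0.1119]
ee_rot: [0.0, 0.673, 0.74, 0.0]
force: [-0.8, -1.2, 5.9]
gripper_width: -0.0001
grasp_force: 2.8
```

>>> {"fn": "drive_tool", "kwargs": {"series": [0, 0, 0.05, 0, 0, 0, 0, 0.05, 0, 0, 0, 0, 0.05, 0, 0, 0, 0, 0.05, 0, 0, 0, 0, 0.05, 0, 0, 0, 0, 0.05, 0, 0]}}

```text
time: 16.53
tcp_pos: [0.547, 0.1788, 0.1119]
ee_rot: [0.0, 0.673, 0.74, 0.0]
force: [-2.2, -1.3, 7.7]
gripper_width: 0.0003
grasp_force: 4.1
```

```bash
python3 - <<'E'
from h import *
plan([.5454,.178,.112],95.4)
F=[]
for n in("top","scene","top","scene"):
    c=cam(n); bub2(c,n); F.append(env.read_state()["force"].round(1)); np.savez("f_"+n+".npz",**c)
print(F)
t=cv2.resize(np.load("f_top.npz")["image"][190:290,230:360],(520,400)); s=cv2.resize(np.load("f_scene.npz")["image"][180:300,260:420],None,fx=3,fy=3)
cv2.imwrite("pics/f.png",cv2.cvtColor(np.vstack([t[80:280,:480],s]),cv2.COLOR_RGB2BGR))
E
```

```text
t 16.53 pos [0.547  0.1788 0.1119] head 95.4 tilt 0.06 q6 0.20 w 0.0003 gf 4 F [-2.2 -1.3  7.7]  shift [-0.07 -0.16 -0.01] turn 0.0 rows 0.0
top vial ends [-0.046  0.029] mid -0.0085 lines [-0.0195  0.014 ] mid -0.0027 bubble 0.0008
scene vial ends [-0.0445  0.05  ] mid 0.0028 lines [-0.0135  0.021 ] mid 0.0038 bubble 0.0034
top vial ends [-0.046  0.029] mid -0.0085 lines [-0.0195  0.014 ] mid -0.0027 bubble 0.0008
scene vial ends [-0.0445  0.0505] mid 0.0030 lines [-0.0135  0.021 ] mid 0.0038 bubble 0.0035
[array([-1.7, -1.2,  7.5]), array([-2.3, -1.1,  7. ]), array([-2. , -0.2,  7.5]), array([-2.7, -0.7,  7.9])]
```

View pics/f.png

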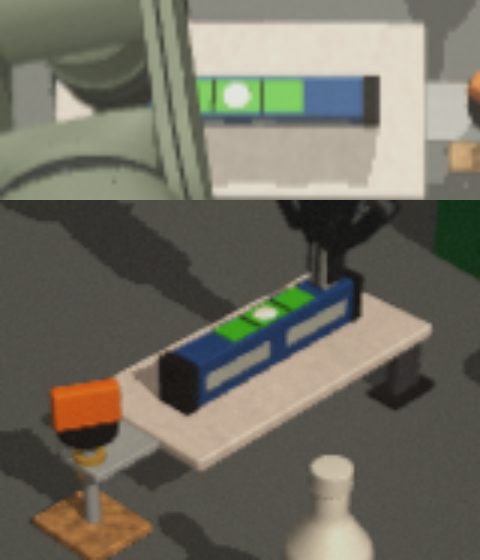

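The bubble at (237,96) sits between the lines at 214 and 263, and the fingers rest on the solid bar at the pivot end. The force is 7.5 N, so I'll press a bit more.

>>> {"fn": "drive_tool", "kwargs": {"series": [0, 0, 0.06, 0, 0, 0, 0, 0.12, 0, 0, 0, 0, 0.12, 0, 0, 0, 0, 0.12, 0, 0, 0, 0, 0.12, 0, 0, 0, 0, 0.12, 0, 0, 0, 0, 0.12, 0, 0, 0, 0, 0.12, 0, 0]}}

```text
time: 17.4
tcp_pos: [0.5471, 0.1788, 0.1119]
ee_rot: [0.0, 0.673, 0.74, 0.001]
force: [-3.9, -1.6, 14.7]
gripper_width: -0.0001
grasp_force: 7.1
```

>>> {"fn": "drive_tool", "kwargs": {"series": [0, 0, -0.04, 0, 0, 0, 0, -0.04, 0, 0, 0, 0, -0.04, 0, 0, 0, 0, -0.04, 0, 0, 0, 0, -0.04, 0, 0, 0, 0, -0.04, 0, 0, 0, 0, -0.04, 0, 0, 0, 0, -0.04, 0, 0]}}

```text
time: 18.07
tcp_pos: [0.547, 0.1788, 0.1119]
ee_rot: [0.0, 0.673, 0.74, 0.001]
force: [-3.8, -1.8, 12.6]
gripper_width: -0.0
grasp_force: 6.1
```

```bash
python3 - <<'E'
from h import *
F=[]
for i in range(10):
    c=cam("scene"); F.append(env.read_state()["force"].round(1))
bub2(c,"scene"); print(np.array(F)[:,2],np.mean(F,0))
c0=dict(np.load("scene0.npz")); print(env.read_state()["time"])
E
```

```text
scene vial ends [-0.0445  0.0505] mid 0.0030 lines [-0.0135  0.021 ] mid 0.0038 bubble 0.0034
[11.1 12.5 11.5 12.2 12.6 12.3 12.6 12.1 11.1 12.4] [-3.25 -0.74 12.04]
18.5667
```

The press is steady at about 12 N with the bubble centred, so I'm handing in.

```bash
python3 -c "
from plant import env
print(env.hand_in())"
```

```text
the job is handed in; nothing more can be done
None
```

I handed the job in at about 18.6 s of the 72 s: the blue level stands mid-shelf (about 1 mm off centre), the bubble is within about 0.5 mm of centre, and the closed fingers are still pressing at about 12 N; the jar, bottle, brush and holder were not touched.

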